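# Load the nest and index the slide to the next hole

### The job

Stack the kit squarely in the slide's nest between its four steel posts, setting each part down rather than dropping it: first the aluminium body, then the yellow spacer ring, then the blue top disc. Then pull up the red lock plunger, slide the loaded carriage along the ladder rail to the very next hole (the one with green marks, not beyond it), and push the plunger fully home in that hole. Finish while still holding the red knob, keeping it down with the pin fully home, and leave everything else on the bench where it is.

Things in the scene. Friction and masses are not known exactly. Their poses are not given: they have to be found in the camera images.
- valve_body: Bare aluminium cylinder with a dark band, 50 mm diameter, 24 mm high, about 0.12 kg, lying flat and loose on the bench. Origin: centre of its underside, z up.
- spacer: Yellow plastic ring, 50 mm outside and 24 mm inside diameter, 14 mm high, about 0.03 kg, lying flat and loose on the bench. Origin: centre of its underside, z up.
- top_disc: Blue plastic disc with four small steel dots on top, 50 mm diameter, 14 mm high, about 0.06 kg, lying flat and loose on the bench. Origin: centre of its underside, z up. The three parts' places on the bench are swapped at random.
- rail: Fixed aluminium base of the slide, 110 mm (its x) by 340 mm (its y, -190 to +150 mm), origin on its underside, z up; it slides things along its y. On its middle a steel ladder bar, 32 mm wide, top 30 mm above the bench, has three 14 mm square holes at y = -30 (start), +40 (the next, green marks beside it) and +110 mm (too far).
- next_hole (a point): Centre of the mouth of the next hole, on the ladder bar's top, 70 mm in the rail's +y direction from the starting hole; the plunger's pin must come to stand in it. Axes as the rail.
- carriage (a joint): Travel of the blue carriage along the rail's +y, in m: about 0 in the starting hole, 0.070 in the next hole, 0.140 in the last; stop at 0.143. It moves freely (about 1.5 N friction, 0.8 kg) when the pin is lifted, and has about 2.5 mm play either way while the pin is in a hole.
- plunger (a joint): Lift of the red lock plunger in m: 0 = fully home (pin 15 mm deep in the hole), about 0.005 = where its spring leaves it when nobody holds it (carriage still locked), above 0.015 = pin clear of the ladder bar, 0.022 = stop. Spring 500 N/m towards 0.005: some 3 N down keeps it home, 6 to 9 N up lifts it clear. Between holes the pin rests on the bar.
- knob (a point): Centre of the plunger's red knob, an upright plastic cylinder, 28 mm diameter, 24 mm high, free all round, about 85 mm above the bench when let go (80 mm fully home). Below it a thin stem and an 18 mm wide brass boss, top 56 mm above the bench. Moves with carriage and plunger; axes as the rail.
- nest (a point): Middle of the nest floor on the carriage, 44 mm above the bench, 100 mm from the knob in the rail's -y; axes as the rail. Four 10 mm posts, 44 mm tall, tapered tops, at x = +-18.4, y = +-26.2 mm leave a round pocket of 54 mm. Finger gaps, 42 mm wide, open to the rail's +x and -x; flat floor to x = +-50 mm. Stacked undersides of body, spacer, disc: 0, 24, 38 mm above it.
- rinse_bottle: White closed bottle, 60 mm diameter, 150 mm tall. Bystander, loose, leave alone. Origin: centre of the underside.
- jar: Small clear jar with grey cap, 52 mm diameter, 55 mm tall. Bystander, loose, leave alone. Origin: centre of the underside.
- green_bin: Empty green open bin, 200 x 130 x 75 mm. Bystander, loose, leave alone. Origin: centre of the underside.
- driver: Screwdriver with orange handle, 160 mm long, lying. Bystander, loose, leave alone. Origin: on its underside.
- spanner: Steel spanner, 170 mm long, lying. Bystander, loose, leave alone. Origin: on its underside.
- spare_ring: Flat grey plastic ring, 70 mm outer diameter, 12 mm high, too big for the nest. Bystander, loose, leave alone. Origin: centre of the underside.
- cup: White plastic cup, 68 mm rim, 70 mm tall. Bystander, loose, leave alone. Origin: centre of the underside.
Mind the look-alikes: they are no part of the job. Of the things shaped like the top_disc, the blue one is meant.

How it is judged:
By the outcome, as a careful person would: the job done as asked, in the order asked, and still so for the second after the job is handed in, while the arm keeps its last pose, push and grip.
It also fails if it takes over 66 s, if anything falls off the work surface, if the arm or the gripper's body presses on something with over 40 N, if the wrist force passes 120 N, or if a joint passes its speed limit or range.

### The arm

A 6-joint arm with a two-finger parallel gripper is mounted at the origin on the work surface. World frame = base frame: x ahead of the robot, y to its left, z up, the work surface at z = 0. Lengths are in m, angles in rad, forces in N, time in s.
With the tool pointing down it reaches from about 0.35 to 0.775 m from the base axis. Payload 7.3 kg.
Tool frame: the origin (TCP) lies on the centre line of the jaws, within the pads' length; the fingertips stand 14 mm ahead of it and the grasp point (between the pads) lies 5 mm behind it; z points along the fingers, y is the line along which they close (so a half turn about z gives the same grasp; the last joint's range is limited). The gripper opens to 92 mm and grips with 3 to 60 N. Pads are 19 mm wide; open, the fingers measure 130 mm over their backs; the gripper's body (75 mm by 190 mm) begins 47 mm behind the grasp point.
Start: joints at [-1.278, 0.342, 1.524, -0, 1.275, -0.146], TCP at [0.223, -0.475, 0.241] pointing down, gripper open.
Joint ranges: [-2.53, 2.53], [-0.77, 2.02], [0.04, 2.7], [-1, 4.14], [0.28, 2.66], [-3.11, 3.11]. Speed limits (rad/s): [2.57, 2.57, 3.14, 3.14, 3.14, 3.14].

### API

Orientations are given as [roll, pitch, yaw] about the fixed x, y, z axes, in that order (R = Rz(yaw) Ry(pitch) Rx(roll)).
In Python, from rig import env, optics gives the robot as it stands.
- The arm moves only by the tool play_rows, never from a script. Its argument "deltas" is a list of rows, each a list of 2 entries, a list of its own where there are three numbers: the shift along the tool's x, y, z in m, then the turn, a rotation vector about the tool's x, y, z in rad. A call has 1 to 8 rows; each row is the pose to reach, as a shift and turn from the pose commanded when the call began, along the tool's axes at that moment; what a row does not reach only later rows make up. A row lasts 1/12 s, in which the tool goes at most 41.7 mm and 7.16 degrees, less where a joint would pass 70% of its speed; a pose out of reach is approached as far as the arm can. A call with a gripper value outside its range is refused whole. "gripper" is the opening, from -1 (shut) to 1 (fully open), set as the call begins (left out, the last holds). The fingers move at their own pace and stop on an object; "newtons" is the grip in N (left out, the last holds). Time passes only in rows, so rows that repeat a pose let the fingers close. It gives the time, the measured TCP pose, the force, the opening and the grip force at its end, in the units of the state.
- env.get_obs(): the state, without advancing time (a new reading comes with each control period).
- optics.read_camera(name): name is "scene" or "top"; returns the picture (480x640x3 uint8, red, green, blue); there is no depth.
- optics.camera_params(name): a dict with "camera_matrix" (3x3 intrinsics, pixels), "rvec" (rotation vector, rad) and "tvec" (3), from world to camera coordinates, as OpenCV has them. Camera axes: x right, y down, z forward; pixel columns grow to the right and rows downward; lengths in m; the calibration is good to about 2 mm. A picture is of the moment at which its call begins. camera_params takes no time and is no camera call.
- env.close_job(): hands the job in; it is judged then, once.
The state is a dict: "time_s": time; "q": joint angles; "joint_velocities": joint speeds; "joint_torque": joint torques, N m; "position": TCP position; "tool_rot": TCP orientation; "wrist_force": force on the tool from outside, world axes, zero at the start; "moment": the same for the moment, N m; "finger_gap": finger opening in m; "finger_force": force on a finger pad.
Only numpy, scipy, OpenCV 4.12 (cv2) and the standard library are available. Lean on these libraries where they do the work, as an engineer would, in place of code of your own. Each camera call takes 0.05 s, during which the arm holds its last target. There are 200 camera calls.

## Working session

There is one attempt and no reset: what is moved stays moved. The work goes in short steps, Python scripts to look and compute and a tool call to move; the robot and the scene stay as the last step left them, time stands still between calls to the robot, and variables do not carry over. Pictures are saved under pics/ and viewed, at most 10 in all, crops included, and the job is handed in when it is done.

Besides the shell and the picture viewer there is one more tool, called after "Call:" in YAML: its name, and indented under it one key for each argument. play_rows: Moves the arm, as the interface text tells. Its arguments: {"type":"object","properties":{"deltas":{"type":"array","items":{"type":"array"}},"gripper":{"type":"number"},"newtons":{"type":"number"}},"required":["deltas"]}

```bash
ls; mkdir -p pics
python3 - <<'E'
from rig import env, optics
import cv2
for n in ("scene","top"):
    cv2.imwrite(f"pics/{n}0.png", optics.read_camera(n)[:,:,::-1])
    print(n, optics.camera_params(n))
print(env.get_obs())
E
```

```text
pics
scene {'camera_matrix': array([[515.5620544 ,   0.        , 319.24452861],
       [  0.        , 515.5620544 , 239.67929303],
       [  0.        ,   0.        ,   1.        ]]), 'rvec': array([ 2.40082226,  0.81149524, -0.28305378]), 'tvec': array([-0.41702865, -0.21739122,  1.42450753])}
top {'camera_matrix': array([[569.97171331,   0.        , 311.34198644],
       [  0.        , 569.97171331, 237.81058486],
       [  0.        ,   0.        ,   1.        ]]), 'rvec': array([ 2.10717497, -2.15030566,  0.21758155]), 'tvec': array([-0.01756404,  0.52245736,  1.31495797])}
{'time_s': 0.1, 'q': array([-1.27803978e+00,  3.42648988e-01,  1.52490002e+00, -1.43262478e-05,
        1.27537996e+00, -1.45969283e-01]), 'joint_velocities': array([ 0.00031971, -0.0001675 , -0.00250666, -0.00024819, -0.00011138,
        0.00059264]), 'joint_torque': array([ 1.35377450e-03, -4.32001340e+01, -2.44696140e+01,  7.19775539e-02,
        5.25939942e-02, -3.10624819e-05]), 'position': array([ 0.22294772, -0.47494607,  0.24012404]), 'tool_rot': array([-3.14026855e+00, -1.80815107e-04,  4.38729889e-01]), 'wrist_force': array([ 0.48750458,  0.1450142 , -0.9210734 ]), 'moment': array([ 0.02158738,  0.02076062, -0.04227097]), 'finger_force': 0.0, 'finger_gap': 0.09163371542795924}
```

View pics/scene0.png

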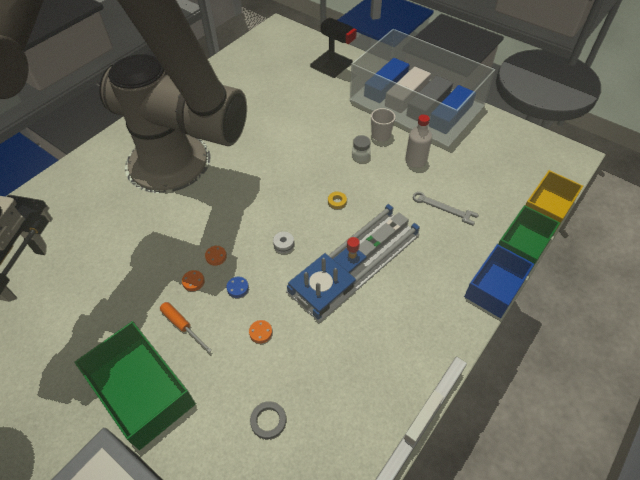

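View pics/top0.png

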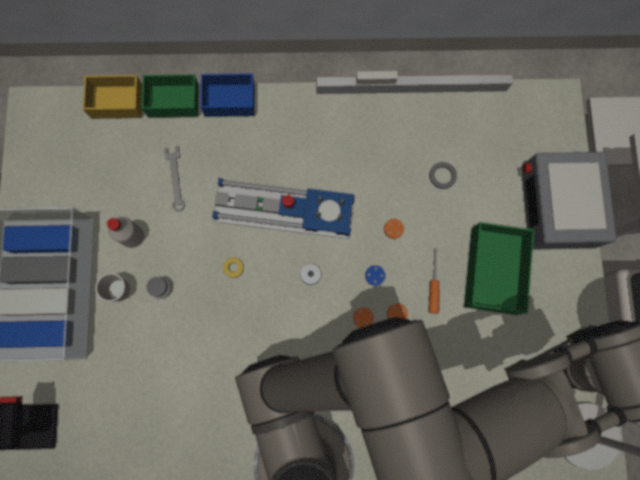

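The scene view shows the blue disc at about (237,287), the aluminium body at (283,242), the yellow ring at (337,200), the knob at (353,243) and the nest at (320,282). In the top view they are at (375,275), (311,274), (233,267), (289,201) and (329,210). The orange discs in scene, at (215,255), (193,280) and (260,331), look like the top disc but are the wrong colour. I'll confirm this with enlarged crops.

Run:
```python
import cv2
t=cv2.imread("pics/top0.png")[170:300,205:405]; cv2.imwrite("pics/topc.png",cv2.resize(t,None,fx=4,fy=4,interpolation=cv2.INTER_CUBIC))
s=cv2.imread("pics/scene0.png")[185:335,220:420]; cv2.imwrite("pics/scenec.png",cv2.resize(s,None,fx=4,fy=4,interpolation=cv2.INTER_CUBIC))
```

```text
(no output)
```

View pics/topc.png

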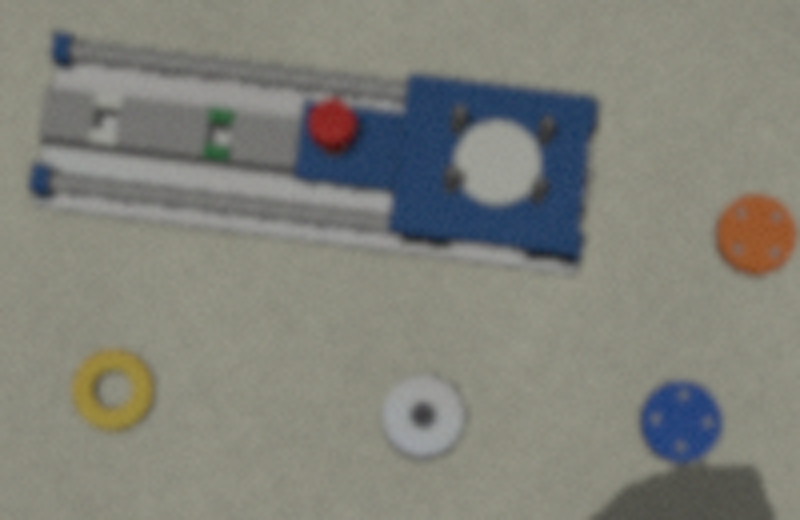

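View pics/scenec.png

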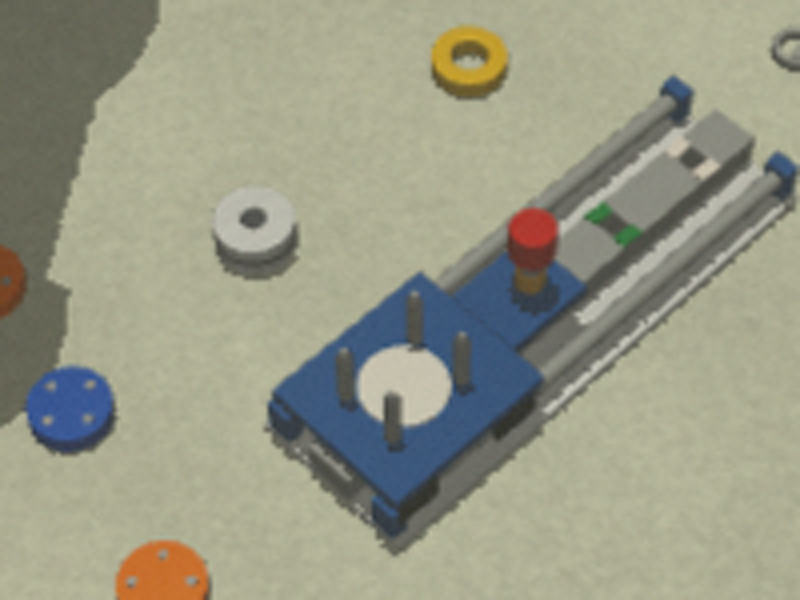

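```bash
cat > h.py <<'E'
import numpy as np, cv2
from rig import env, optics
P={n:optics.camera_params(n) for n in("scene","top")}
def pm(n):
    p=P[n]; return p["camera_matrix"]@np.c_[cv2.Rodrigues(p["rvec"])[0],p["tvec"]]
def tri(s,t):
    X=cv2.triangulatePoints(pm("scene"),pm("top"),np.array(s,float),np.array(t,float))[:,0]; X=X[:3]/X[3]
    e=[np.linalg.norm(proj(n,X)-q) for n,q in(("scene",s),("top",t))]
    return X,e
def proj(n,X):
    p=P[n]; return cv2.projectPoints(np.array(X,float).reshape(1,3),p["rvec"],p["tvec"],p["camera_matrix"],None)[0].ravel()
def ray(n,u,z):
    M=pm(n); H=np.c_[M[:,:2],M[:,2]*z+M[:,3]]; v=np.linalg.solve(H,[u[0],u[1],1]); return v[:2]/v[2]
E
python3 - <<'E'
from h import *
np.set_printoptions(precision=4,suppress=True)
c=lambda p,o:[(p[0]+.5)/4-.5+o[0],(p[1]+.5)/4-.5+o[1]]
D=dict(disc=((71,402),(681,420),.014),body=((255,222),(424,416),.024),ring=((470,56),(114,389),.014),knob=((533,228),(332,124),.097),nest=((404,385),(498,162),.044),next=((613,225),(218,135),.03),last=((692,158),(104,122),.03))
for k,(s,t,z) in D.items():
    s=c(s,(220,185));t=c(t,(205,170)); X,e=tri(s,t); print(k,X,np.round(e,2),"fixed z:",ray("scene",s,z),ray("top",t,z))
E
```

```text
disc [ 0.4341 -0.1821  0.0142] [0.55 0.43] fixed z: [ 0.4333 -0.183 ] [ 0.4348 -0.1813]
body [ 0.4391 -0.0256  0.02  ] [0.35 0.29] fixed z: [ 0.4407 -0.0283] [ 0.439 -0.025]
ring [0.4603 0.1625 0.012 ] [0.35 0.3 ] fixed z: [0.4608 0.1604] [0.4605 0.1628]
knob [0.6029 0.0258 0.0935] [0.36 0.27] fixed z: [0.6038 0.023 ] [0.6025 0.0262]
nest [ 0.5897 -0.0737  0.0449] [0.66 0.49] fixed z: [ 0.5885 -0.0745] [ 0.5907 -0.0729]
next [0.6141 0.0972 0.0274] [0.59 0.47] fixed z: [0.6142 0.0943] [0.6142 0.0978]
last [0.6238 0.1674 0.0273] [0.45 0.36] fixed z: [0.6241 0.1645] [0.6237 0.1677]
```

The top crop shows the four-dot blue disc at (681,420), the body at (424,416), the ring at (114,389), the knob at (332,125) and the nest at (498,162). The scene crop agrees: only one disc is blue, at (71,402), and the others are orange. The triangulated heights match the text. The rail's yaw is about -0.14 rad.

```bash
cat >> h.py <<'E'
from scipy.spatial.transform import Rotation as R
YAW=1.4308
def go(*targets,yaw=YAW):
    o=env.get_obs(); R0=R.from_euler("xyz",o["tool_rot"]); G=R.from_euler("xyz",[np.pi,0,yaw])
    print("t",round(o["time_s"],2),"pos",o["position"].round(4),"F",o["wrist_force"].round(1),"gap",round(o["finger_gap"],4),"turn",(R0.inv()*G).as_rotvec().round(4))
    for T in targets: print(T,"->",R0.inv().apply(np.array(T)-o["position"]).round(4))
E
python3 -c "
from h import *
go((.4395,-.026,.15),(.33,-.25,.2))"
```

```text
t 0.1 pos [ 0.2229 -0.4749  0.2401] F [ 0.5  0.1 -0.9] gap 0.0916 turn [-1.100e-03 -8.000e-04 -9.921e-01]
(0.4395, -0.026, 0.15) -> [ 0.3867 -0.3143  0.0906]
(0.33, -0.25, 0.2) -> [ 0.1925 -0.1581  0.0404]
```

Call:
play_rows:
  deltas:
    - [[0.015,-0.012,0.003],[0,0,-0.12]]
    - [[0.04,-0.033,0.01],[0,0,-0.24]]
    - [[0.07,-0.057,0.017],[0,0,-0.36]]
    - [[0.1,-0.081,0.024],[0,0,-0.48]]
    - [[0.13,-0.106,0.031],[0,0,-0.6]]
    - [[0.16,-0.13,0.038],[0,0,-0.72]]
    - [[0.185,-0.15,0.044],[0,0,-0.84]]
    - [[0.2,-0.162,0.047],[0,0,-0.96]]
  gripper: 1
  newtons: 20

```text
time_s: 0.77
position: [0.3355, -0.2404, 0.1929]
tool_rot: [-3.14, -0.002, 1.406]
wrist_force: [0.8, 0.6, -0.4]
finger_gap: 0.0916
finger_force: 0.0
```

```bash
python3 -c "
from h import *
go((.4395,-.026,.10))"
```

```text
t 0.77 pos [ 0.3355 -0.2404  0.1929] F [ 0.8  0.6 -0.4] gap 0.0916 turn [-0.0014 -0.0018 -0.0245]
(0.4395, -0.026, 0.1) -> [0.2283 0.0676 0.0932]
```

Call:
play_rows:
  deltas:
    - [[0.025,0.007,0.01],[0,0,-0.025]]
    - [[0.06,0.018,0.024],[0,0,-0.025]]
    - [[0.097,0.029,0.04],[0,0,-0.025]]
    - [[0.134,0.04,0.055],[0,0,-0.025]]
    - [[0.171,0.051,0.07],[0,0,-0.025]]
    - [[0.203,0.06,0.083],[0,0,-0.025]]
    - [[0.22,0.065,0.09],[0,0,-0.025]]
    - [[0.228,0.0675,0.093],[0,0,-0.025]]

```text
time_s: 1.43
position: [0.4407, -0.0282, 0.0994]
tool_rot: [-3.139, -0.0, 1.427]
wrist_force: [-1.4, 0.4, 0.1]
finger_gap: 0.0919
finger_force: 0.0
```

Call:
play_rows:
  deltas:
    - [[0,0,0],[0,0,0]]
    - [[0,0,0],[0,0,0]]

```text
time_s: 1.6
position: [0.4407, -0.0309, 0.1008]
tool_rot: [-3.141, 0.0, 1.425]
wrist_force: [-0.8, -0.0, 0.4]
finger_gap: 0.0921
finger_force: 0.0
```

```bash
python3 -c "
from h import *
go((.4395,-.026,.0165))"
```

```text
t 1.6 pos [ 0.4407 -0.0309  0.1008] F [-0.8 -0.   0.4] gap 0.0921 turn [-0.0004  0.0004 -0.0062]
(0.4395, -0.026, 0.0165) -> [ 0.0048 -0.0018  0.0843]
```

Call:
play_rows:
  deltas:
    - [[0.002,-0.001,0.015],[0,0,-0.006]]
    - [[0.005,-0.002,0.035],[0,0,-0.006]]
    - [[0.005,-0.002,0.055],[0,0,-0.006]]
    - [[0.005,-0.002,0.07],[0,0,-0.006]]
    - [[0.005,-0.002,0.08],[0,0,-0.006]]
    - [[0.005,-0.002,0.084],[0,0,-0.006]]
    - [[0.005,-0.002,0.084],[0,0,-0.006]]

```text
time_s: 2.18
position: [0.4392, -0.0265, 0.0166]
tool_rot: [-3.141, 0.0, 1.428]
wrist_force: [0.3, 0.2, 0.3]
finger_gap: 0.0915
finger_force: 0.0
```

Call:
play_rows:
  deltas:
    - [[0,0,0],[0,0,0]]
    - [[0,0,0],[0,0,0]]
    - [[0,0,0],[0,0,0]]
    - [[0,0,0],[0,0,0]]
    - [[0,0,0],[0,0,0]]
    - [[0,0,0],[0,0,0]]
  gripper: -0.1
  newtons: 20

```text
time_s: 2.68
position: [0.4397, -0.0253, 0.0169]
tool_rot: [3.141, 0.0, 1.43]
wrist_force: [0.1, -0.3, 0.5]
finger_gap: 0.0562
finger_force: 0.0
```

Call:
play_rows:
  deltas:
    - [[0,0,0],[0,0,0]]
    - [[0,0,0],[0,0,0]]
    - [[0,0,0],[0,0,0]]
    - [[0,0,0],[0,0,0]]
  gripper: -0.3

```text
time_s: 3.02
position: [0.4397, -0.0253, 0.0168]
tool_rot: [3.141, 0.0, 1.43]
wrist_force: [-1.0, 0.1, 3.3]
finger_gap: 0.0496
finger_force: 20.0
```

```bash
python3 -c "
from h import *
go((.4395,-.026,.13),(.5897,-.0737,.13))"
```

```text
t 3.02 pos [ 0.4397 -0.0253  0.0168] F [-1.   0.1  3.3] gap 0.0496 turn [ 0.0002  0.0001 -0.0009]
(0.4395, -0.026, 0.13) -> [-0.0007 -0.     -0.1132]
(0.5897, -0.0737, 0.13) -> [-0.0269  0.1554 -0.1131]
```

Call:
play_rows:
  deltas:
    - [[0,0,-0.012],[0,0,0]]
    - [[0,0,-0.04],[0,0,0]]
    - [[0,0.01,-0.075],[0,0,0]]
    - [[-0.004,0.03,-0.105],[0,0,0]]
    - [[-0.011,0.062,-0.115],[0,0,0]]
    - [[-0.018,0.1,-0.115],[0,0,0]]
    - [[-0.024,0.135,-0.115],[0,0,0]]
    - [[-0.027,0.155,-0.115],[0,0,0]]

```text
time_s: 3.68
position: [0.5922, -0.0752, 0.1318]
tool_rot: [3.139, 0.001, 1.429]
wrist_force: [-0.3, 0.3, -1.5]
finger_gap: 0.0497
finger_force: 20.0
```

Call:
play_rows:
  deltas:
    - [[0,0,0],[0,0,0]]
    - [[0,0,0],[0,0,0]]
    - [[0,0,0],[0,0,0]]

```text
time_s: 3.93
position: [0.588, -0.0734, 0.1308]
tool_rot: [-3.139, -0.0, 1.43]
wrist_force: [-0.3, 0.6, -2.3]
finger_gap: 0.0495
finger_force: 20.0
```

Run:
```python
from h import *
s=optics.read_camera("scene")[:,:,::-1]; t=optics.read_camera("top")[:,:,::-1]
cv2.imwrite("pics/s1.png",s);cv2.imwrite("pics/t1.png",t)
a=cv2.resize(s[205:345,260:400],(560,560),interpolation=cv2.INTER_CUBIC)
cv2.imwrite("pics/b1.png",a)
go((.5897,-.0739,.13)); o=env.get_obs()['position']
for z in(-.017,.007): print(proj("scene",o+[0,0,z]))
```

```text
t 4.03 pos [ 0.5881 -0.0733  0.1314] F [ 0.6  0.2 -1.5] gap 0.0496 turn [-0.0016 -0.0001 -0.0007]
(0.5897, -0.0739, 0.13) -> [-0.0003  0.0017  0.0014]
[320.419916   262.77868324]
[320.28076371 256.3304394 ]
```

View pics/b1.png

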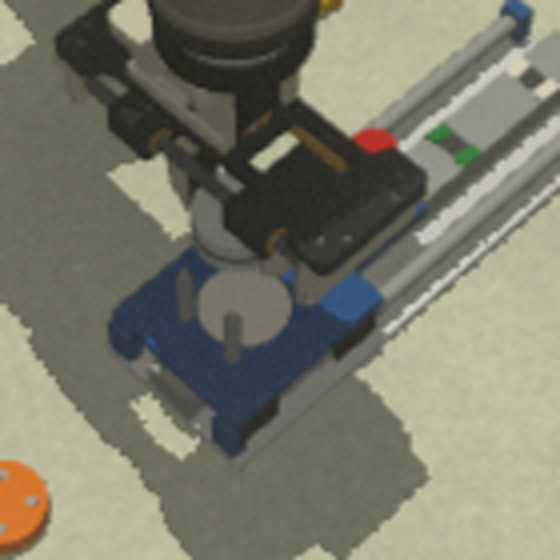

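The crop shows the gripped body at about (238,225), just where the TCP projects (243,232 for its underside). It sits over the white nest pad at (245,305), between the posts. I'll lower it now.

Call:
play_rows:
  deltas:
    - [[0,0.0017,0.008],[0,0,0]]
    - [[0,0.0017,0.02],[0,0,0]]
    - [[0,0.0017,0.032],[0,0,0]]
    - [[0,0.0017,0.04],[0,0,0]]
    - [[0,0.0017,0.046],[0,0,0]]
    - [[0,0.0017,0.05],[0,0,0]]
    - [[0,0.0017,0.05],[0,0,0]]
    - [[0,0.0017,0.05],[0,0,0]]

```text
time_s: 4.7
position: [0.591, -0.0741, 0.0818]
tool_rot: [3.141, 0.0, 1.43]
wrist_force: [-0.0, 0.1, -1.3]
finger_gap: 0.0501
finger_force: 20.0
```

```bash
python3 -c "
from h import *
go((.5897,-.0739,.0612))"
```

```text
t 4.7 pos [ 0.591  -0.0741  0.0818] F [-0.   0.1 -1.3] gap 0.0501 turn [ 0.0002  0.0001 -0.001 ]
(0.5897, -0.0739, 0.0612) -> [ 0.     -0.0014  0.0206]
```

Call:
play_rows:
  deltas:
    - [[0,-0.001,0.003],[0,0,0]]
    - [[0,-0.001,0.007],[0,0,0]]
    - [[0,-0.001,0.011],[0,0,0]]
    - [[0,-0.001,0.014],[0,0,0]]
    - [[0,-0.001,0.017],[0,0,0]]
    - [[0,-0.001,0.019],[0,0,0]]
    - [[0,-0.001,0.02],[0,0,0]]
    - [[0,-0.001,0.0203],[0,0,0]]

```text
time_s: 5.37
position: [0.5899, -0.0739, 0.0611]
tool_rot: [-3.141, 0.0, 1.43]
wrist_force: [1.0, -0.3, -1.3]
finger_gap: 0.0494
finger_force: 20.0
```

```bash
python3 -c "
from h import *
go((.5897,-.0739,.0612))"
```

```text
t 5.37 pos [ 0.5899 -0.0739  0.0611] F [ 1.  -0.3 -1.3] gap 0.0494 turn [-0.0003  0.     -0.0009]
(0.5897, -0.0739, 0.0612) -> [-0.     -0.0002 -0.0001]
```

Call:
play_rows:
  deltas:
    - [[0,0,0.0005],[0,0,0]]
    - [[0,0,0.001],[0,0,0]]
    - [[0,0,0.001],[0,0,0]]

```text
time_s: 5.62
position: [0.5901, -0.074, 0.0609]
tool_rot: [3.141, 0.0, 1.43]
wrist_force: [-0.5, 0.2, 2.2]
finger_gap: 0.0498
finger_force: 20.0
```

Call:
play_rows:
  deltas:
    - [[0,0,0],[0,0,0]]
    - [[0,0,0],[0,0,0]]
    - [[0,0,0],[0,0,0]]
    - [[0,0,0],[0,0,0]]
  gripper: 0.4

```text
time_s: 5.95
position: [0.59, -0.074, 0.0604]
tool_rot: [3.141, 0.0, 1.43]
wrist_force: [-0.7, -0.9, 0.5]
finger_gap: 0.064
finger_force: 0.0
```

Call:
play_rows:
  deltas:
    - [[0,0,-0.01],[0,0,0]]
    - [[0,0,-0.03],[0,0,0]]
    - [[0,0,-0.06],[0,0,0]]
    - [[0,0,-0.085],[0,0,0]]
    - [[0,0,-0.1],[0,0,0]]

```text
time_s: 6.37
position: [0.5911, -0.0742, 0.1643]
tool_rot: [3.137, 0.001, 1.43]
wrist_force: [0.4, 0.5, 0.4]
finger_gap: 0.0641
finger_force: 0.0
```

```bash
python3 -c "
from h import *
go((.4605,.1620,.09))"
```

```text
t 6.37 pos [ 0.5911 -0.0742  0.1643] F [0.4 0.5 0.4] gap 0.0641 turn [ 0.0046  0.0006 -0.0009]
(0.4605, 0.162, 0.09) -> [ 0.2156 -0.1628  0.0734]
```

Call:
play_rows:
  deltas:
    - [[0.012,-0.01,0],[0,0,0]]
    - [[0.035,-0.03,0],[0,0,0]]
    - [[0.065,-0.053,0],[0,0,0]]
    - [[0.097,-0.077,0.006],[0,0,0]]
    - [[0.129,-0.101,0.02],[0,0,0]]
    - [[0.161,-0.125,0.035],[0,0,0]]
    - [[0.19,-0.147,0.05],[0,0,0]]
    - [[0.21,-0.161,0.065],[0,0,0]]
  gripper: 1

```text
time_s: 7.03
position: [0.4581, 0.159, 0.0957]
tool_rot: [3.141, -0.001, 1.431]
wrist_force: [1.2, 0.1, -0.8]
finger_gap: 0.0916
finger_force: 0.0
```

Call:
play_rows:
  deltas:
    - [[0.005,-0.001,0.005],[0,0,0]]
    - [[0.006,-0.001,0.005],[0,0,0]]
    - [[0.006,-0.001,0.005],[0,0,0]]
    - [[0.006,-0.001,0.005],[0,0,0]]

```text
time_s: 7.37
position: [0.4614, 0.1619, 0.0913]
tool_rot: [3.139, -0.0, 1.429]
wrist_force: [0.3, 0.3, -0.2]
finger_gap: 0.0919
finger_force: 0.0
```

Run:
```python
from h import *
go((.4605,.162,.0165))
s=optics.read_camera("scene")[:,:,::-1]
cv2.imwrite("pics/s2.png",cv2.resize(s[175:325,270:410],(560,600),interpolation=cv2.INTER_CUBIC))
```

```text
t 7.37 pos [0.4614 0.1619 0.0913] F [ 0.3  0.3 -0.2] gap 0.0919 turn [ 0.0022 -0.0003 -0.0019]
(0.4605, 0.162, 0.0165) -> [-0.0001 -0.001   0.0748]
```

View pics/s2.png

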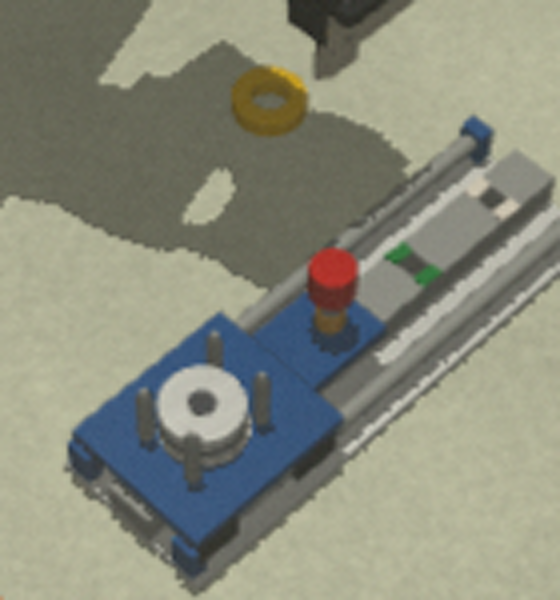

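The body sits flat between the posts at crop (203,405). The ring waits undisturbed at (270,100).

Call:
play_rows:
  deltas:
    - [[0,-0.0005,0.012],[0,0,0]]
    - [[0,-0.0005,0.032],[0,0,0]]
    - [[0,-0.0005,0.05],[0,0,0]]
    - [[0,-0.0005,0.064],[0,0,0]]
    - [[0,-0.0005,0.072],[0,0,0]]
    - [[0,-0.0005,0.075],[0,0,0]]
    - [[0,-0.0005,0.075],[0,0,0]]

```text
time_s: 8.0
position: [0.4598, 0.1622, 0.0153]
tool_rot: [-3.141, 0.0, 1.429]
wrist_force: [0.2, -0.6, 0.0]
finger_gap: 0.092
finger_force: 0.0
```

Call:
play_rows:
  deltas:
    - [[0,0,0],[0,0,0]]
    - [[0,0,0],[0,0,0]]
    - [[0,0,0],[0,0,0]]
    - [[0,0,0],[0,0,0]]
    - [[0,0,0],[0,0,0]]
    - [[0,0,0],[0,0,0]]
    - [[0,0,0],[0,0,0]]
    - [[0,0,0],[0,0,0]]
  gripper: -0.3
  newtons: 12

```text
time_s: 8.67
position: [0.4595, 0.1628, 0.0155]
tool_rot: [3.141, -0.0, 1.43]
wrist_force: [-0.2, -0.4, 1.8]
finger_gap: 0.0492
finger_force: 12.0
```

Call:
play_rows:
  deltas:
    - [[0,0,0],[0,0,0]]
    - [[0,0,0],[0,0,0]]

```text
time_s: 8.83
position: [0.4595, 0.1628, 0.0155]
tool_rot: [3.141, -0.0, 1.43]
wrist_force: [-0.9, 0.5, 2.2]
finger_gap: 0.0492
finger_force: 12.0
```

Run:
```python
from h import *
go((.5898,-.0739,.15))
```

```text
t 8.83 pos [0.4595 0.1628 0.0155] F [-0.9  0.5  2.2] gap 0.0492 turn [ 0.0003 -0.0001 -0.001 ]
(0.5898, -0.0739, 0.15) -> [-0.216   0.1623 -0.1345]
```

Call:
play_rows:
  deltas:
    - [[0,0,-0.012],[0,0,0]]
    - [[0,0,-0.042],[0,0,0]]
    - [[-0.01,0.008,-0.08],[0,0,0]]
    - [[-0.03,0.022,-0.11],[0,0,0]]
    - [[-0.056,0.042,-0.13],[0,0,0]]
    - [[-0.085,0.064,-0.135],[0,0,0]]
    - [[-0.117,0.088,-0.135],[0,0,0]]
    - [[-0.145,0.109,-0.135],[0,0,0]]

```text
time_s: 9.5
position: [0.548, 0.0019, 0.1512]
tool_rot: [3.14, 0.0, 1.43]
wrist_force: [0.5, -0.3, -0.4]
finger_gap: 0.0498
finger_force: 12.0
```

Run:
```python
from h import *
go((.5898,-.0735,.14))
```

```text
t 9.5 pos [0.548  0.0019 0.1512] F [ 0.5 -0.3 -0.4] gap 0.0498 turn [ 0.0019  0.0003 -0.0008]
(0.5898, -0.0735, 0.14) -> [-0.0688  0.052   0.0114]
```

Call:
play_rows:
  deltas:
    - [[-0.024,0.018,0],[0,0,0]]
    - [[-0.045,0.034,0],[0,0,0]]
    - [[-0.06,0.045,0.003],[0,0,0]]
    - [[-0.067,0.05,0.008],[0,0,0]]
    - [[-0.0695,0.052,0.011],[0,0,0]]
    - [[-0.0695,0.052,0.011],[0,0,0]]
    - [[-0.0695,0.052,0.011],[0,0,0]]
    - [[-0.0695,0.052,0.011],[0,0,0]]

```text
time_s: 10.17
position: [0.5882, -0.071, 0.1395]
tool_rot: [-3.141, -0.0, 1.431]
wrist_force: [0.9, -0.2, -0.4]
finger_gap: 0.049
finger_force: 12.0
```

Run:
```python
from h import *
go((.5898,-.0735,.11))
```

```text
t 10.17 pos [ 0.5882 -0.071   0.1395] F [ 0.9 -0.2 -0.4] gap 0.049 turn [-0.0005 -0.0002  0.0003]
(0.5898, -0.0735, 0.11) -> [-0.0023  0.0019  0.0295]
```

Call:
play_rows:
  deltas:
    - [[-0.0023,0.0018,0.006],[0,0,0]]
    - [[-0.0023,0.0018,0.015],[0,0,0]]
    - [[-0.0023,0.0018,0.023],[0,0,0]]
    - [[-0.0023,0.0018,0.029],[0,0,0]]
    - [[-0.0023,0.0018,0.03],[0,0,0]]
    - [[-0.0023,0.0018,0.03],[0,0,0]]
    - [[-0.0023,0.0018,0.03],[0,0,0]]

```text
time_s: 10.75
position: [0.5902, -0.0748, 0.1093]
tool_rot: [-3.142, 0.0, 1.43]
wrist_force: [-0.4, -0.0, 0.4]
finger_gap: 0.0491
finger_force: 12.0
```

Run:
```python
from h import *
go((.5898,-.0735,.0835))
```

```text
t 10.75 pos [ 0.5902 -0.0748  0.1093] F [-0.4 -0.   0.4] gap 0.0491 turn [-0.      0.0001 -0.001 ]
(0.5898, -0.0735, 0.0835) -> [ 0.0012 -0.0006  0.0258]
```

Call:
play_rows:
  deltas:
    - [[0.001,-0.0005,0.003],[0,0,0]]
    - [[0.001,-0.0005,0.008],[0,0,0]]
    - [[0.001,-0.0005,0.013],[0,0,0]]
    - [[0.001,-0.0005,0.018],[0,0,0]]
    - [[0.001,-0.0005,0.022],[0,0,0]]
    - [[0.001,-0.0005,0.024],[0,0,0]]
    - [[0.001,-0.0005,0.025],[0,0,0]]
    - [[0.001,-0.0005,0.0255],[0,0,0]]

```text
time_s: 11.42
position: [0.5898, -0.0737, 0.0837]
tool_rot: [-3.141, 0.0, 1.43]
wrist_force: [-0.8, -0.0, -0.6]
finger_gap: 0.0494
finger_force: 12.0
```

Call:
play_rows:
  deltas:
    - [[0,0,0.0005],[0,0,0]]
    - [[0,0,0.0005],[0,0,0]]

```text
time_s: 11.58
position: [0.5899, -0.0737, 0.0836]
tool_rot: [3.141, 0.0, 1.43]
wrist_force: [0.1, 0.1, 0.6]
finger_gap: 0.0492
finger_force: 12.0
```

Call:
play_rows:
  deltas:
    - [[0,0,0.0007],[0,0,0]]
    - [[0,0,0.0007],[0,0,0]]
    - [[0,0,0.0007],[0,0,0]]

```text
time_s: 11.83
position: [0.59, -0.0738, 0.0835]
tool_rot: [3.141, 0.0, 1.43]
wrist_force: [-2.2, -0.7, 4.9]
finger_gap: 0.0492
finger_force: 12.0
```

Contact. I'll release the ring and go up.

Call:
play_rows:
  deltas:
    - [[0,0,0],[0,0,0]]
    - [[0,0,0],[0,0,0]]
    - [[0,0,0],[0,0,0]]
    - [[0,0,0],[0,0,0]]
  gripper: 0.4

```text
time_s: 12.17
position: [0.5897, -0.0737, 0.0825]
tool_rot: [-3.141, 0.0, 1.43]
wrist_force: [-0.4, -0.4, -0.9]
finger_gap: 0.0636
finger_force: 0.0
```

Call:
play_rows:
  deltas:
    - [[0,0,-0.01],[0,0,0]]
    - [[0,0,-0.03],[0,0,0]]
    - [[0,0,-0.055],[0,0,0]]
    - [[0,0,-0.067],[0,0,0]]
    - [[0,0,-0.07],[0,0,0]]

```text
time_s: 12.58
position: [0.5913, -0.0741, 0.1562]
tool_rot: [3.136, 0.001, 1.43]
wrist_force: [0.2, 0.1, -0.1]
finger_gap: 0.0644
finger_force: 0.0
```

```bash
python3 -c "
from h import *
go((.4343,-.182,.09))"
```

```text
t 12.58 pos [ 0.5913 -0.0741  0.1562] F [ 0.2  0.1 -0.1] gap 0.0644 turn [ 0.0056  0.0007 -0.001 ]
(0.4343, -0.182, 0.09) -> [-0.1289 -0.1406  0.0655]
```

Call:
play_rows:
  deltas:
    - [[-0.01,-0.011,0],[0,0,0]]
    - [[-0.03,-0.033,0],[0,0,0]]
    - [[-0.055,-0.06,0.005],[0,0,0]]
    - [[-0.08,-0.087,0.02],[0,0,0]]
    - [[-0.103,-0.113,0.038],[0,0,0]]
    - [[-0.12,-0.131,0.055],[0,0,0]]
    - [[-0.127,-0.139,0.062],[0,0,0]]
    - [[-0.129,-0.141,0.063],[0,0,0]]
  gripper: 1

```text
time_s: 13.25
position: [0.4293, -0.1818, 0.0881]
tool_rot: [-3.137, -0.002, 1.427]
wrist_force: [0.3, 1.2, 0.9]
finger_gap: 0.092
finger_force: 0.0
```

Call:
play_rows:
  deltas:
    - [[0,0,0],[0,0,0]]
    - [[0,0,0],[0,0,0]]
    - [[0,0,0],[0,0,0]]

```text
time_s: 13.5
position: [0.4332, -0.1815, 0.0903]
tool_rot: [3.14, 0.001, 1.431]
wrist_force: [0.1, 0.8, -1.3]
finger_gap: 0.0918
finger_force: 0.0
```

Run:
```python
from h import *
go((.4343,-.182,.016))
s=optics.read_camera("scene")[:,:,::-1]
cv2.imwrite("pics/s3.png",cv2.resize(s[205:345,200:400],None,fx=4,fy=4,interpolation=cv2.INTER_CUBIC))
```

```text
t 13.5 pos [ 0.4332 -0.1815  0.0903] F [ 0.1  0.8 -1.3] gap 0.0918 turn [ 0.0016  0.0006 -0.0001]
(0.4343, -0.182, 0.016) -> [-0.0003  0.001   0.0743]
```

View pics/s3.png

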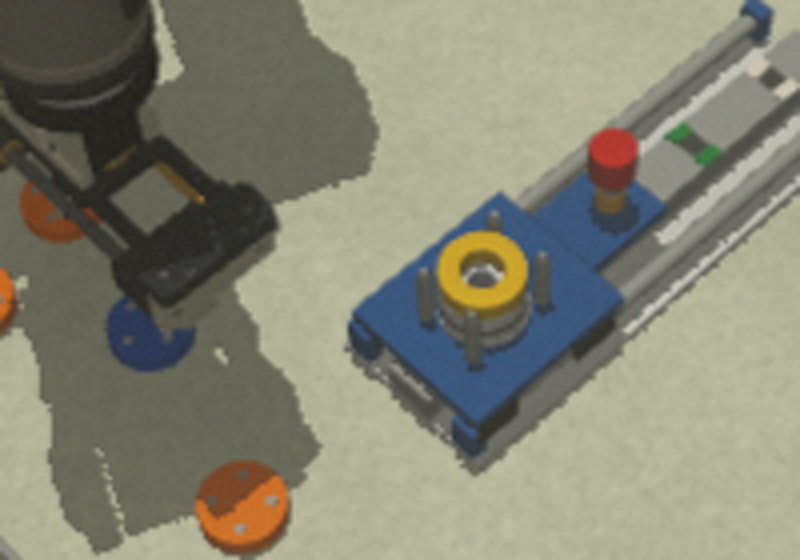

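The ring lies flat on the body at (482,272) between the posts. The gripper is over the blue disc at (150,335), clear of the orange discs at (60,205) and (243,505).

Call:
play_rows:
  deltas:
    - [[0,0.001,0.012],[0,0,0]]
    - [[0,0.001,0.032],[0,0,0]]
    - [[0,0.001,0.05],[0,0,0]]
    - [[0,0.001,0.064],[0,0,0]]
    - [[0,0.001,0.072],[0,0,0]]
    - [[0,0.001,0.0745],[0,0,0]]
    - [[0,0.001,0.0745],[0,0,0]]

```text
time_s: 14.13
position: [0.4333, -0.1815, 0.0151]
tool_rot: [-3.141, -0.0, 1.431]
wrist_force: [0.1, -0.0, -0.1]
finger_gap: 0.0919
finger_force: 0.0
```

Call:
play_rows:
  deltas:
    - [[0,0,0],[0,0,0]]
    - [[0,0,0],[0,0,0]]
    - [[0,0,0],[0,0,0]]
    - [[0,0,0],[0,0,0]]
    - [[0,0,0],[0,0,0]]
    - [[0,0,0],[0,0,0]]
    - [[0,0,0],[0,0,0]]
    - [[0,0,0],[0,0,0]]
  gripper: -0.3
  newtons: 15

```text
time_s: 14.8
position: [0.4332, -0.1819, 0.0154]
tool_rot: [3.141, 0.0, 1.43]
wrist_force: [0.0, -0.4, 1.2]
finger_gap: 0.0495
finger_force: 15.0
```

Call:
play_rows:
  deltas:
    - [[0,0,0],[0,0,0]]
    - [[0,0,0],[0,0,0]]

```text
time_s: 14.97
position: [0.4332, -0.1819, 0.0154]
tool_rot: [3.141, 0.0, 1.43]
wrist_force: [-0.7, -1.1, 2.7]
finger_gap: 0.049
finger_force: 15.0
```

Run:
```python
from h import *
go((.5898,-.0739,.15))
```

```text
t 14.97 pos [ 0.4332 -0.1819  0.0154] F [-0.7 -1.1  2.7] gap 0.049 turn [ 0.0004  0.0002 -0.001 ]
(0.5898, -0.0739, 0.15) -> [ 0.1289  0.14   -0.1346]
```

Call:
play_rows:
  deltas:
    - [[0,0,-0.012],[0,0,0]]
    - [[0,0,-0.042],[0,0,0]]
    - [[0.008,0.009,-0.08],[0,0,0]]
    - [[0.026,0.028,-0.11],[0,0,0]]
    - [[0.05,0.054,-0.13],[0,0,0]]
    - [[0.076,0.083,-0.135],[0,0,0]]
    - [[0.1,0.109,-0.135],[0,0,0]]
    - [[0.118,0.128,-0.135],[0,0,0]]

```text
time_s: 15.63
position: [0.5784, -0.0811, 0.1509]
tool_rot: [3.14, -0.0, 1.431]
wrist_force: [0.1, -0.5, -0.7]
finger_gap: 0.0494
finger_force: 15.0
```

Call:
play_rows:
  deltas:
    - [[0.009,0.01,0],[0,0,0]]
    - [[0.011,0.012,0],[0,0,0]]
    - [[0.011,0.012,0],[0,0,0]]
    - [[0.011,0.012,0],[0,0,0]]
    - [[0.011,0.012,0],[0,0,0]]

```text
time_s: 16.05
position: [0.5888, -0.0745, 0.15]
tool_rot: [-3.14, 0.0, 1.429]
wrist_force: [0.9, -0.3, -1.3]
finger_gap: 0.0494
finger_force: 15.0
```

Run:
```python
from h import *
go((.5898,-.0738,.11))
```

```text
t 16.05 pos [ 0.5888 -0.0745  0.15  ] F [ 0.9 -0.3 -1.3] gap 0.0494 turn [-0.0011  0.0002 -0.002 ]
(0.5898, -0.0738, 0.11) -> [0.0008 0.001  0.04  ]
```

Call:
play_rows:
  deltas:
    - [[0.0006,0.0008,0.008],[0,0,0]]
    - [[0.0006,0.0008,0.018],[0,0,0]]
    - [[0.0006,0.0008,0.027],[0,0,0]]
    - [[0.0006,0.0008,0.033],[0,0,0]]
    - [[0.0006,0.0008,0.037],[0,0,0]]
    - [[0.0006,0.0008,0.038],[0,0,0]]
    - [[0.0006,0.0008,0.038],[0,0,0]]
    - [[0.0006,0.0008,0.038],[0,0,0]]

```text
time_s: 16.72
position: [0.5909, -0.0733, 0.1124]
tool_rot: [3.141, 0.0, 1.43]
wrist_force: [-0.9, 0.6, -0.1]
finger_gap: 0.0491
finger_force: 15.0
```

Run:
```python
from h import *
go((.5898,-.0738,.0976))
```

```text
t 16.72 pos [ 0.5909 -0.0733  0.1124] F [-0.9  0.6 -0.1] gap 0.0491 turn [ 0.0005  0.0001 -0.001 ]
(0.5898, -0.0738, 0.0976) -> [-0.0007 -0.001   0.0148]
```

Call:
play_rows:
  deltas:
    - [[-0.0006,-0.001,0.002],[0,0,0]]
    - [[-0.0006,-0.001,0.005],[0,0,0]]
    - [[-0.0006,-0.001,0.008],[0,0,0]]
    - [[-0.0006,-0.001,0.011],[0,0,0]]
    - [[-0.0006,-0.001,0.013],[0,0,0]]
    - [[-0.0006,-0.001,0.0142],[0,0,0]]
    - [[-0.0006,-0.001,0.0148],[0,0,0]]
    - [[-0.0006,-0.001,0.0148],[0,0,0]]

```text
time_s: 17.38
position: [0.5896, -0.0737, 0.0975]
tool_rot: [3.142, 0.0, 1.43]
wrist_force: [0.5, -1.2, -1.2]
finger_gap: 0.0493
finger_force: 15.0
```

Call:
play_rows:
  deltas:
    - [[0,0,0.0005],[0,0,0]]
    - [[0,0,0.0005],[0,0,0]]

```text
time_s: 17.55
position: [0.5897, -0.0737, 0.0973]
tool_rot: [3.141, 0.0, 1.43]
wrist_force: [-0.6, -0.1, 4.4]
finger_gap: 0.0494
finger_force: 15.0
```

Call:
play_rows:
  deltas:
    - [[0,0,0],[0,0,0]]
    - [[0,0,0],[0,0,0]]
    - [[0,0,0],[0,0,0]]
    - [[0,0,0],[0,0,0]]
  gripper: 0.4

```text
time_s: 17.88
position: [0.5896, -0.0737, 0.0968]
tool_rot: [3.142, 0.0, 1.43]
wrist_force: [-0.0, -1.1, 0.5]
finger_gap: 0.0638
finger_force: 0.0
```

Call:
play_rows:
  deltas:
    - [[0,0,-0.01],[0,0,0]]
    - [[0,0,-0.03],[0,0,0]]
    - [[0,0,-0.045],[0,0,0]]
    - [[0,0,-0.05],[0,0,0]]
    - [[0,0,-0.05],[0,0,0]]

```text
time_s: 18.3
position: [0.5905, -0.0739, 0.1489]
tool_rot: [3.138, 0.0, 1.43]
wrist_force: [-0.3, -0.4, -0.0]
finger_gap: 0.0644
finger_force: 0.0
```

```bash
python3 -c "
from h import *
go((.6031,.0250,.15),(.6031,.0250,.08))"
```

```text
t 18.3 pos [ 0.5905 -0.0739  0.1489] F [-0.3 -0.4 -0. ] gap 0.0644 turn [ 0.0037  0.0005 -0.001 ]
(0.6031, 0.025, 0.15) -> [ 0.0997 -0.0014 -0.0012]
(0.6031, 0.025, 0.08) -> [ 0.0997 -0.0017  0.0688]
```

Call:
play_rows:
  deltas:
    - [[0.012,0,0],[0,0,0]]
    - [[0.035,0,0],[0,0,0]]
    - [[0.06,0,0],[0,0,0]]
    - [[0.082,-0.001,0],[0,0,0]]
    - [[0.095,-0.001,0],[0,0,0]]
    - [[0.0995,-0.001,0],[0,0,0]]
    - [[0.0995,-0.001,0],[0,0,0]]
    - [[0.0995,-0.001,0],[0,0,0]]

```text
time_s: 18.97
position: [0.6024, 0.0246, 0.1465]
tool_rot: [-3.141, 0.001, 1.43]
wrist_force: [0.4, 0.7, 0.6]
finger_gap: 0.064
finger_force: 0.0
```

Run:
```python
from h import *
go((.6031,.025,.08))
s=optics.read_camera("scene")[:,:,::-1]
cv2.imwrite("pics/s4.png",cv2.resize(s[205:345,260:420],None,fx=4,fy=4,interpolation=cv2.INTER_CUBIC))
```

```text
t 18.97 pos [0.6024 0.0246 0.1465] F [0.4 0.7 0.6] gap 0.064 turn [-0.0007  0.0006 -0.0007]
(0.6031, 0.025, 0.08) -> [0.0005 0.0007 0.0665]
```

View pics/s4.png

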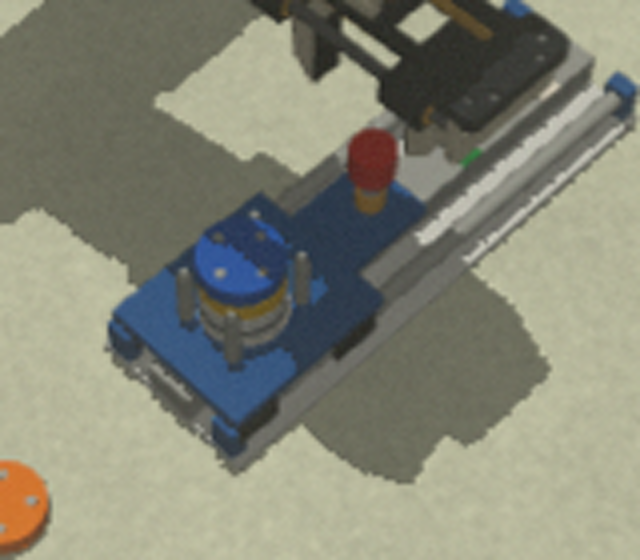

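The stack stands square with the blue disc on top at (242,262), and the knob is at (372,160). I'll go down and grip the knob.

Call:
play_rows:
  deltas:
    - [[0.0005,0.0004,0.01],[0,0,0]]
    - [[0.0005,0.0004,0.028],[0,0,0]]
    - [[0.0005,0.0004,0.045],[0,0,0]]
    - [[0.0005,0.0004,0.058],[0,0,0]]
    - [[0.0005,0.0004,0.065],[0,0,0]]
    - [[0.0005,0.0004,0.067],[0,0,0]]
    - [[0.0005,0.0004,0.067],[0,0,0]]

```text
time_s: 19.6
position: [0.6028, 0.0249, 0.0793]
tool_rot: [-3.141, 0.0, 1.429]
wrist_force: [-0.5, -0.1, 0.2]
finger_gap: 0.064
finger_force: 0.0
```

Call:
play_rows:
  deltas:
    - [[0,0,0],[0,0,0]]
    - [[0,0,0],[0,0,0]]
    - [[0,0,0],[0,0,0]]
    - [[0,0,0],[0,0,0]]
    - [[0,0,0],[0,0,0]]
    - [[0,0,0],[0,0,0]]
    - [[0,0,0],[0,0,0]]
    - [[0,0,0],[0,0,0]]
  gripper: -0.8
  newtons: 35

```text
time_s: 20.27
position: [0.605, 0.0252, 0.0808]
tool_rot: [3.137, -0.0, 1.43]
wrist_force: [5.5, -0.9, -0.6]
finger_gap: 0.0269
finger_force: 35.0
```

Call:
play_rows:
  deltas:
    - [[0,0,0],[0,0,0]]
    - [[0,0,0],[0,0,0]]

```text
time_s: 20.43
position: [0.605, 0.0252, 0.0808]
tool_rot: [3.137, -0.0, 1.43]
wrist_force: [5.1, 1.1, -0.2]
finger_gap: 0.0274
finger_force: 35.0
```

Call:
play_rows:
  deltas:
    - [[0,0.002,-0.002],[0,0,0]]
    - [[0,0.002,-0.005],[0,0,0]]
    - [[0,0.002,-0.008],[0,0,0]]
    - [[0,0.002,-0.011],[0,0,0]]
    - [[0,0.002,-0.0135],[0,0,0]]
    - [[0,0.002,-0.0145],[0,0,0]]
    - [[0,0.002,-0.0145],[0,0,0]]

```text
time_s: 21.02
position: [0.6051, 0.0251, 0.0943]
tool_rot: [3.141, 0.0, 1.43]
wrist_force: [4.3, 0.2, -7.3]
finger_gap: 0.027
finger_force: 35.0
```

```bash
python3 -c "
from h import *
go((.605+.0098,.0252+.0693,.095))
o=env.get_obs();print(o['moment'].round(2))"
```

```text
t 21.02 pos [0.6051 0.0251 0.0943] F [ 4.3  0.2 -7.3] gap 0.027 turn [ 0.0002  0.     -0.001 ]
(0.6148, 0.0945, 0.095) -> [ 0.07   -0.0001 -0.0007]
[-0.   -0.83 -0.02]
```

Call:
play_rows:
  deltas:
    - [[0.003,0,-0.0005],[0,0,0]]
    - [[0.009,0,-0.0005],[0,0,0]]
    - [[0.018,0,-0.0005],[0,0,0]]
    - [[0.028,0,-0.0005],[0,0,0]]
    - [[0.038,0,-0.0005],[0,0,0]]
    - [[0.047,0,-0.0005],[0,0,0]]
    - [[0.055,0,-0.0005],[0,0,0]]
    - [[0.06,0,-0.0005],[0,0,0]]

```text
time_s: 21.68
position: [0.6139, 0.0851, 0.0947]
tool_rot: [3.141, 0.0, 1.43]
wrist_force: [5.5, -2.2, -7.0]
finger_gap: 0.027
finger_force: 35.0
```

Call:
play_rows:
  deltas:
    - [[0.004,0,0],[0,0,0]]
    - [[0.007,0,0],[0,0,0]]
    - [[0.009,0,0],[0,0,0]]
    - [[0.01,0,0],[0,0,0]]
    - [[0.01,0,0],[0,0,0]]
    - [[0.01,0,0],[0,0,0]]

```text
time_s: 22.18
position: [0.6153, 0.0946, 0.0947]
tool_rot: [3.141, 0.0, 1.43]
wrist_force: [5.8, -0.5, -6.2]
finger_gap: 0.0275
finger_force: 35.0
```

Run:
```python
from h import *
go((.6148,.0945,.095))
s=optics.read_camera("scene")[:,:,::-1]
cv2.imwrite("pics/s5.png",cv2.resize(s[185:325,270:430],None,fx=4,fy=4,interpolation=cv2.INTER_CUBIC))
```

```text
t 22.18 pos [0.6153 0.0946 0.0947] F [ 5.8 -0.5 -6.2] gap 0.0275 turn [ 0.0011  0.0001 -0.0009]
(0.6148, 0.0945, 0.095) -> [-0.0002 -0.0005 -0.0003]
```

View pics/s5.png

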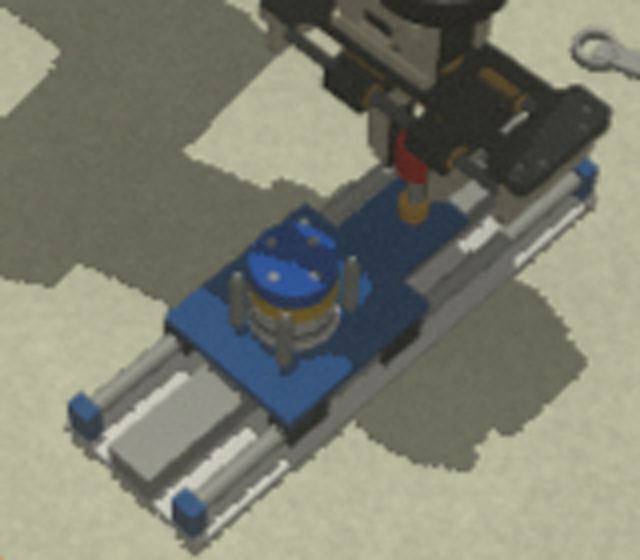

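The carriage moved with its stack intact (242→293 in the crop), and the boss is at (412,205) where the green marks were. I'll lower the pin carefully.

Call:
play_rows:
  deltas:
    - [[0,0,0.002],[0,0,0]]
    - [[0,0,0.004],[0,0,0]]
    - [[0,0,0.006],[0,0,0]]
    - [[0,0,0.0075],[0,0,0]]
    - [[0,0,0.0075],[0,0,0]]

```text
time_s: 22.65
position: [0.6153, 0.0946, 0.0874]
tool_rot: [3.14, -0.0, 1.43]
wrist_force: [4.0, -0.1, -3.6]
finger_gap: 0.0273
finger_force: 35.0
```

The pin has entered the hole: the force follows the spring line and there is no bar contact. I'll push it home.

Call:
play_rows:
  deltas:
    - [[0,0,0.002],[0,0,0]]
    - [[0,0,0.004],[0,0,0]]
    - [[0,0,0.006],[0,0,0]]
    - [[0,0,0.008],[0,0,0]]
    - [[0,0,0.0095],[0,0,0]]
    - [[0,0,0.011],[0,0,0]]
    - [[0,0,0.012],[0,0,0]]
    - [[0,0,0.012],[0,0,0]]

```text
time_s: 23.32
position: [0.6154, 0.0945, 0.0758]
tool_rot: [3.14, -0.0, 1.43]
wrist_force: [4.9, 0.7, 3.2]
finger_gap: 0.0272
finger_force: 35.0
```

Call:
play_rows:
  deltas:
    - [[0,0,0.001],[0,0,0]]
    - [[0,0,0.0015],[0,0,0]]
    - [[0,0,0.0015],[0,0,0]]

```text
time_s: 23.57
position: [0.6154, 0.0946, 0.0752]
tool_rot: [3.14, -0.0, 1.43]
wrist_force: [3.1, 0.3, 6.8]
finger_gap: 0.0274
finger_force: 35.0
```

Call:
play_rows:
  deltas:
    - [[0,0,0.001],[0,0,0]]
    - [[0,0,0.0015],[0,0,0]]
    - [[0,0,0.0015],[0,0,0]]
    - [[0,0,0.0015],[0,0,0]]
    - [[0,0,0.0015],[0,0,0]]

```text
time_s: 23.98
position: [0.6155, 0.0946, 0.0751]
tool_rot: [3.139, -0.0, 1.43]
wrist_force: [0.3, -0.4, 15.6]
finger_gap: 0.0272
finger_force: 35.0
```

Run:
```python
from h import *
s=optics.read_camera("scene")[:,:,::-1]
cv2.imwrite("pics/s6.png",s)
go((.6154,.0946,.075))
```

```text
t 24.03 pos [0.6155 0.0946 0.0751] F [ 0.3  0.8 16.5] gap 0.0271 turn [ 0.0028 -0.0005 -0.0009]
(0.6154, 0.0946, 0.075) -> [-0.     -0.0001  0.0001]
```

View pics/s6.png

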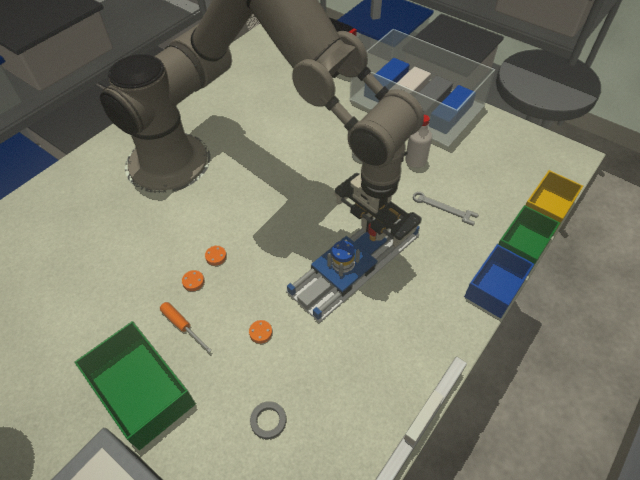

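The whole view shows the stack seated at (343,255), the knob held at (374,232), and the bystanders where they were. The force rose to 16 N with no further travel, so the pin is home against its stop.

```bash
python3 -c "
from rig import env
print(env.close_job())"
```

```text
the job is handed in; nothing more can be done
None
```

The job is done and handed in at about 24 s: body, ring and blue disc are stacked in the nest, the carriage is in the green-marked hole, and the arm is holding the red knob down with the pin home.

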